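Weighted stone handle on the rocking rest

ROBOT

A 7-joint arm with a two-finger parallel gripper is mounted at the origin on the work surface. World frame = base frame: x ahead of the robot, y to its left, z up, the work surface at z = 0. Lengths are in m, angles in rad, forces in N, time in s.
With the tool pointing down it reaches from about 0.425 to 0.95 m from the base axis. Payload 4.7 kg.
Tool frame: the origin (TCP) lies midway between the tips of the shut fingers; the grasp point (between the pads) lies 19 mm behind it (r.grasp_offset is the distance from the TCP to the grasp point, in m); z points along the fingers, y is the line along which they close (so a half turn about z gives the same grasp; the last joint's range is limited). The gripper opens to 87 mm and grips with 3 to 60 N. Pads are 19 mm wide; open, the fingers measure 117 mm over their backs; the gripper's body (75 mm by 190 mm) begins 51 mm behind the grasp point.
Start: joints at [-1.137, 0.469, -0.049, 1.532, 0.024, 1.141, -0.082], TCP at [0.301, 0.604, 0.223] pointing down, gripper open.
Joint ranges: [-2.59, 2.59], [-0.33, 1.99], [-1.39, 1.29], [0.1, 2.45], [-1.04, 4.18], [0.21, 1.99], [-2.66, 2.66]. Speed limits (rad/s): [2.57, 2.57, 3.14, 3.14, 3.14, 3.14, 3.14].

INTERFACE

Orientations are given as a rotation vector (axis times angle).
In Python, from station import r, viewer, ticket gives the robot as it stands.
- The arm moves only by the tool step_arm, never from a script. Its argument "steps" is a list that holds one entry, the list of rows, each a list of 7 numbers: the shift along the tool's x, y, z normalised to -1 to 1, where 1 is 0.12 m, then the turn, a rotation vector about the tool's x, y, z normalised to -1 to 1, where 1 is pi rad, then the closure, from 0 (fully open) to 1 (shut). In form: [[[x, y, z, rx, ry, rz, jaw], ...]]. A call has 1 to 8 rows; each row is the pose to reach, as a shift and turn from the pose commanded when the call began, along the tool's axes at that moment, turning the shorter way round; what a row does not reach only later rows make up. A row lasts 1/10 s, in which the tool goes at most 50 mm and 8.59 degrees, less where a joint would pass 70% of its speed; a pose out of reach is approached as far as the arm can. A call with a number of a shift or a turn outside -1 to 1 is refused whole. A call with a gripper value outside its range is refused whole. The fingers move at their own pace and stop on an object; "newtons" is the grip in N (left out, the last holds). Time passes only in rows, so rows that repeat a pose let the fingers close. It gives the time, the measured TCP pose, the force, the opening and the grip force at its end, in the units of the state.
- r.sense(): the state, without advancing time (a new reading comes with each control period).
- viewer.read_camera(name): name is "scene" or "top" or "wrist"; returns the picture (420x560x3 uint8, red, green, blue); there is no depth.
- viewer.camera_model(name): a dict with "K" (3x3 intrinsics, pixels), "eye" and "orientation" of the camera in the world; the wrist camera has in their place "mount" (4x4, takes a point from camera to tool coordinates, whose origin is the TCP and whose axes are the flange's). Camera axes: x right, y up, looking along -z (the intrinsics and any distortion apply to the point x, -y, -z); pixel columns grow to the right and rows downward; lengths in m; the calibration is good to about 2 mm. A picture is of the moment at which its call begins: read the wrist's pose just before it. camera_model takes no time and is no camera call.
- ticket.hand_in(): hands the job in; it is judged then, once.
Trained networks look in the newest picture that a camera, given by its name, has taken for a name from the list of things; names that differ only in an ending like _2 or _b are one class to them, and where a whole thing is asked for, a point or a joint stands for the part that bears it (a point fixed in the world has none). Each returns a list of dicts, best first, with "confidence" (0 to 1); they miss things now and then, are a little off and sometimes report something else, mostly with a low value. They report only what shows in the picture. A call takes as long as a camera call. They do not tell look-alikes from the thing itself.
- viewer.cut_out(label, camera): "region" (420x560 bool, what is visible of it) and "bbox" ([left, top, width, height] in pixels, round what is visible of it).
The state is a dict: "t": time; "joints": joint angles; "joint_vel": joint speeds; "joint_efforts": joint torques, N m; "ee_pos": TCP position; "ee_rot": TCP orientation; "contact_force": force on the tool from outside, world axes, zero at the start; "torque": the same for the moment, N m; "grip_width": finger opening in m; "grasp_force": force on a finger pad.
Only numpy, scipy, OpenCV 4.12 (cv2) and the standard library are available. Lean on these libraries where they do the work, as an engineer would, in place of code of your own. Each camera call takes 0.05 s, during which the arm holds its last target. There are 200 camera calls.

TASK

The beige stone handle is loaded with a hidden weight in one of its two ends, which look alike. Lift it to find which end is heavy, then lay it along the rocking rest, in the two V supports, with the heavy end on the blue side, and let go so that the rest tips down on the blue side and stays there. Never let the handle tip the rest down onto the grey side, and leave the black handle where it lies.

Things in the scene. Friction and masses are not known exactly. Their poses are not given: they have to be found in the camera images.
- handle_center (a point): Centre of the loose beige handle on the table: round stone shaft, diameter 26 mm, a square brass cap 36x36x10 mm on each end, 192 mm in all. Centre 18 mm above table; y axis along it. 0.45 kg, balance point about 36 mm from the centre towards either end (y does not tell which). Held mid-length (45 N) it stays level with a 0.15 N m moment towards the heavy end; in a weak grip that end sags.
- black_handle_center (a point): Centre of another loose handle of the same shape and size, lying nearby, but of black stone: not wanted, to be left where it lies. Its y axis runs along it.
- rest_mid (a point): Where the seated handle's centre belongs: 80 mm above the table, 40 above the beam's pivot; tilts with the beam. y axis along the beam to its blue end; other end grey. Grey fixed base 110x260 mm. Two V supports (90 degrees, 50 mm wide at top, 12 thick) 58 mm either side of this point hold the shaft inside its caps. Beam top, 36 mm wide, is 34 mm below; fingers have free room between the Vs.
- rocker (a joint): Tilt of the rest's beam in rad: 0 level (a weak spring, 0.15 N m/rad, levels it when empty), +0.2 fully down on the blue side, -0.2 fully down on the grey side. It tips freely under the handle's weight.
Not all that is in view belongs to the job. What is shaped like the part that bears handle_center but red or turquoise is not meant.

How it is judged:
At the end, for the whole second after the job is handed in: The beige handle lies at rest in both V supports (its centre within 25 mm of the middle point of the rest, its length within 0.2 rad (11 degrees) of the beam), let go, and its weight holds the beam down on the blue side (joint above 0.15 rad) (value of joint rocker above 0.15 rad and distance between handle_center and rest_mid below 0.025 m and angle between the y axis of handle_center and the y axis of rest_mid, either way round below 0.2 rad and velocity of joint rocker between -0.05 and 0.05 rad/s); the robot touches nothing.
It fails at once if the handle tips the rest down onto the grey side (beam below -0.15 rad with the handle in it) (value of joint rocker below -0.15 rad and distance between handle_center and rest_mid below 0.05 m).
It fails at once if the black handle is moved more than 30 mm (distance of black_handle_center from where it was at the start of the episode above 0.03 m).
It also fails if it takes over 45 s, if anything falls off the work surface, if the arm or the gripper's body presses on something with over 40 N, if the wrist force passes 120 N, or if a joint passes its speed limit or range.

## Working session

There is one attempt and no reset: what is moved stays moved. The work goes in short steps, Python scripts to look and compute and a tool call to move; the robot and the scene stay as the last step left them, time stands still between calls to the robot, and variables do not carry over. Pictures are saved under pics/ and viewed, at most 10 in all, crops included, and the job is handed in when it is done.

Besides the shell and the picture viewer there is one more tool, called after "Request:" as name(argument=value, ...), one argument or row to a line, values as JSON. step_arm: Moves the arm, as the interface text tells. Scaled input: -1 to 1 covers 0.12 m each way for a shift and pi rad each way for a turn. Its arguments: {"type":"object","properties":{"steps":{"type":"array","items":{"type":"array","items":{"type":"array","items":{"type":"number"}}}},"newtons":{"type":"number"}},"required":["steps"]}

```bash
mkdir -p pics; ls
cat > h.py <<'E'
import numpy as np, cv2
from scipy.spatial.transform import Rotation as R
from station import r, viewer, ticket
def rot(o):
    o=np.array(o,float)
    return o if o.shape==(3,3) else (R.from_rotvec(o).as_matrix() if o.size==3 else R.from_quat(o).as_matrix())
def cam(name,s=None):
    m=viewer.camera_model(name);K=np.array(m["K"])
    if "mount" in m:
        s=s or r.sense();M=np.array(m["mount"]);Rt=rot(s["ee_rot"])
        return K,np.array(s["ee_pos"])+Rt@M[:3,3],Rt@M[:3,:3]
    return K,np.array(m["eye"]),rot(m["orientation"])
def ray(name,uv,z,s=None):
    K,e,O=cam(name,s);p=np.linalg.inv(K)@np.array([uv[0],uv[1],1.]);d=O@np.array([p[0],-p[1],-p[2]])
    return e+d*(z-e[2])/d[2]
def shot(name,f):
    im=viewer.read_camera(name);cv2.imwrite(f"pics/{f}.png",im[:,:,::-1]);return im
E
python3 - <<'E'
from h import *
print(viewer.camera_model("top"));print(viewer.camera_model("scene")["eye"])
a=shot("top","top1");
for l in ["handle_center","black_handle_center","rest_mid","rocker"]:
    for d in viewer.cut_out(l,"top"):
        v,u=np.nonzero(d["region"]);print(l,round(d["confidence"],2),d["bbox"],u.mean(),v.mean(),cv2.minAreaRect(np.c_[u,v].astype(np.float32)))
E
```

```text
pics
{'K': array([[421.54805896,   0.        , 272.60223173],
       [  0.        , 421.54805896, 208.29076521],
       [  0.        ,   0.        ,   1.        ]]), 'eye': array([ 0.33353163, -0.01102641,  1.10282359]), 'orientation': array([ 0.0582098 , -0.07838457, -1.55022907])}
[ 0.76202447 -0.41822566  0.78555495]
handle_center 0.95 [300.2, 189.8, 74.4, 35.1] 337.9036755386565 208.3016476552598 ((337.7896728515625, 208.59512329101562), (75.26996612548828, 14.223017692565918), 18.178016662597656)
handle_center 0.91 [362.5, 242.9, 33.4, 77.6] 380.25342465753425 283.8013698630137 ((379.5523681640625, 282.52447509765625), (78.59449768066406, 15.124807357788086), 70.0835952758789)
handle_center 0.88 [136.4, 242.6, 50.7, 68.3] 161.02979737783076 274.642431466031 ((161.53970336914062, 275.05712890625), (76.09217834472656, 14.99017333984375), 55.20397186279297)
handle_center 0.56 [328.4, 121.1, 79.2, 30.1] 367.74462705436156 136.20101137800253 ((367.74163818359375, 136.13087463378906), (75.07526397705078, 14.829680442810059), 10.007980346679688)
black_handle_center 0.88 [330.2, 120.3, 78.3, 30.1] 368.1567505720824 136.2482837528604 ((368.0287170410156, 136.19381713867188), (75.55477905273438, 16.036697387695312), 10.669783592224121)
rest_mid 0.91 [173.7, 154.4, 73.7, 48.5] 210.97339983374897 178.08645054031587 ((210.9606170654297, 178.60313415527344), (68.33383178710938, 29.147615432739258), 20.89776611328125)
rocker 0.83 [176.1, 154.2, 72.7, 50.8] 213.06759735488612 179.2101396032329 ((212.30137634277344, 178.41842651367188), (68.86441802978516, 30.079662322998047), 22.328655242919922)
```

View pics/top1.png

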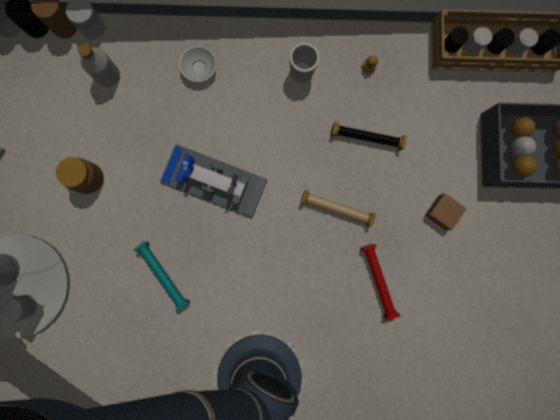

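Run:
```python
from h import *
a=cv2.imread("pics/top1.png")
for n,(u,v) in dict(A=(338,208),B=(380,283),C=(161,275),D=(368,136)).items():
    print(n,a[v-3:v+4,u-3:u+4].reshape(-1,3).mean(0)[::-1].round(),ray("top",(u,v),.018).round(3))
shot("scene","sc1")
```

```text
A [127. 108.  81.] [ 0.433 -0.193  0.018]
B [104.  14.  13.] [ 0.243 -0.302  0.018]
C [20. 94. 92.] [0.253 0.256 0.018]
D [11. 12. 12.] [ 0.624 -0.271  0.018]
```

View pics/sc1.png

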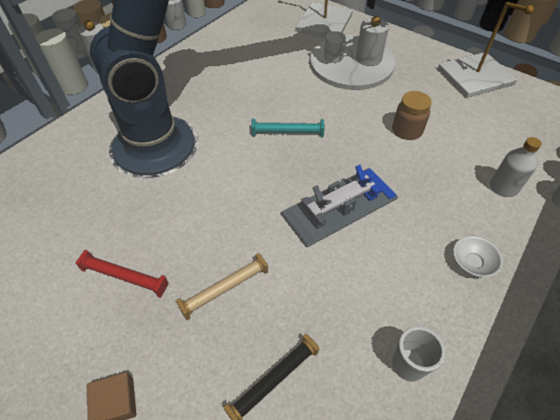

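The top view shows the beige handle at about (338,208), with ends near (305,200) and (372,218). The rest is at about (213,180) with its blue end on the left, near (178,165). The black handle is at (368,136), and the red and turquoise handles are decoys.

```bash
cat >> h.py <<'E'
def plan(p,yaw,s=None):
    "tool-down pose with grasp-y axis at world angle yaw: shift & turn from now, normalised"
    s=s or r.sense();Rt=rot(s["ee_rot"]);y=np.array([np.cos(yaw),np.sin(yaw),0]);z=np.array([0,0,-1.])
    best=None
    for sg in (1,-1):
        T=np.c_[np.cross(sg*y,z),sg*y,z];w=R.from_matrix(Rt.T@T).as_rotvec()
        d=Rt.T@(np.array(p)-s["ee_pos"])
        print("shift",(d/.12).round(3),"turn",(w/np.pi).round(4),"deg",np.degrees(np.linalg.norm(w)).round(1))
E
python3 - <<'E'
from h import *
s=r.sense();print({k:np.round(v,3).tolist() for k,v in s.items()});print(rot(s["ee_rot"]).round(3), r.grasp_offset)
viewer.read_camera("top")
D=viewer.cut_out("handle_center","top")
d=min(D,key=lambda d:abs(d["bbox"][0]-300)); v,u=np.nonzero(d["region"])
P=np.array([ray("top",q,.018)[:2] for q in zip(u,v)]);c=P.mean(0);w,V=np.linalg.eigh(np.cov(P.T));print("handle",c,np.degrees(np.arctan2(V[1,1],V[0,1])))
bl=ray("top",(186,167),.075);gr=ray("top",(238,188),.075);print("rest",bl,gr,(bl+gr)/2,np.linalg.norm(bl-gr),np.degrees(np.arctan2(*(bl-gr)[1::-1])))
for q in [(176,146),(267,180),(250,216),(162,182)]:print(ray("top",q,.01))
plan([*c,.25],np.arctan2(V[1,0],V[0,0]))
E
```

```text
{'t': 0.3, 'joints': [-1.137, 0.469, -0.049, 1.533, 0.024, 1.141, -0.082], 'joint_vel': [0.0, -0.003, 0.0, -0.002, -0.001, -0.0, -0.001], 'joint_efforts': [0.0, -50.727, -0.08, -23.598, -0.061, 0.035, 0.0], 'ee_pos': [0.301, 0.604, 0.222], 'ee_rot': [-0.72, -3.058, 0.001], 'contact_force': [1.244, 0.411, -0.078], 'torque': [0.058, 0.029, -0.032], 'grasp_force': 0.0, 'grip_width': 0.087}
[[-0.895  0.446 -0.   ]
 [ 0.446  0.895 -0.001]
 [-0.    -0.001 -1.   ]] 0.0187
handle [ 0.43087271 -0.19432031] 71.89102162968824
rest [0.52124732 0.19167891 0.075     ] [0.47180323 0.0624703  0.075     ] [0.49652528 0.1270746  0.075     ] 0.13834587979632076 69.05971535060728
[0.58840351 0.23275112 0.01      ]
[ 0.50322054 -0.00814128  0.01      ]
[0.40793214 0.03409411 0.01      ]
[0.49220638 0.26543405 0.01      ]
shift [-3.936 -5.47  -0.229] turn [-0.000e+00 -1.000e-04 -5.467e-01] deg 98.4
shift [-3.936 -5.47  -0.229] turn [-1.000e-04  0.000e+00  4.533e-01] deg 81.6
```

Request:
step_arm(
  steps=[
    [[-0.81,-0.7,-0.1,0,0,0,0],[-0.81,-0.7,-0.1,0,0,0,0],[-0.81,-0.7,-0.1,0,0,0,0],[-0.81,-0.7,-0.1,0,0,0,0]],
  ],
)

```text
t: 0.8
ee_pos: [0.3546, 0.4808, 0.2355]
ee_rot: [0.732, 3.052, -0.001]
contact_force: [0.3, 0.6, -0.1]
grip_width: 0.0868
grasp_force: 0.0
```

Request:
step_arm(
  steps=[
    [[-0.81,-0.7,-0.1,0,0,0,0],[-0.81,-0.7,-0.1,0,0,0,0],[-0.81,-0.7,-0.1,0,0,0,0],[-0.81,-0.7,-0.1,0,0,0,0]],
  ],
)

```text
t: 1.2
ee_pos: [0.4029, 0.3632, 0.2473]
ee_rot: [0.731, 3.053, -0.0]
contact_force: [-0.5, 0.2, -0.9]
grip_width: 0.087
grasp_force: 0.0
```

Request:
step_arm(
  steps=[
    [[-0.81,-0.7,-0.1,0,0,0,0],[-0.81,-0.7,-0.1,0,0,0,0],[-0.81,-0.7,-0.1,0,0,0,0],[-0.81,-0.7,-0.1,0,0,0,0]],
  ],
)

```text
t: 1.6
ee_pos: [0.4518, 0.2455, 0.2591]
ee_rot: [0.729, 3.054, 0.0]
contact_force: [0.1, 1.8, -0.5]
grip_width: 0.0871
grasp_force: 0.0
```

Request:
step_arm(
  steps=[
    [[-0.81,-0.7,-0.1,0,0,0,0],[-0.81,-0.7,-0.1,0,0,0,0],[-0.81,-0.7,-0.1,0,0,0,0],[-0.81,-0.7,-0.1,0,0,0,0]],
  ],
)

```text
t: 2.0
ee_pos: [0.501, 0.1275, 0.271]
ee_rot: [0.728, 3.054, -0.0]
contact_force: [-1.3, 0.8, 0.1]
grip_width: 0.087
grasp_force: 0.0
```

Request:
step_arm(
  steps=[
    [[0,0,0,0,0,0.453,0],[0,0,0,0,0,0.453,0],[0,0,0,0,0,0.453,0],[0,0,0,0,0,0.453,0],[0,0,0,0,0,0.453,0],[0,0,0,0,0,0.453,0],[0,0,0,0,0,0.453,0],[0,0,0,0,0,0.453,0]],
  ],
)

```text
t: 2.8
ee_pos: [0.4986, 0.1336, 0.2702]
ee_rot: [-2.322, -2.115, -0.0]
contact_force: [-1.1, -0.9, -0.7]
grip_width: 0.0866
grasp_force: 0.0
```

Run:
```python
from h import *
s=r.sense();print(np.round(s["joints"],2),rot(s["ee_rot"]).round(3))
a=shot("wrist","w1");cv2.imwrite("pics/w1b.png",cv2.resize(a[:,:,::-1],(800,600)))
for l in ["rest_mid","rocker"]:
    for d in viewer.cut_out(l,"wrist"):
        v,u=np.nonzero(d["region"]);print(l,round(d["confidence"],2),d["bbox"],u.mean(),v.mean())
```

```text
[-0.61  0.16  0.31  1.86 -0.06  1.13 -0.38] [[ 0.093  0.996 -0.001]
 [ 0.996 -0.093  0.001]
 [ 0.001 -0.001 -1.   ]]
rest_mid 0.84 [243.9, 109.9, 92.0, 146.7] 287.7890610059285 179.64390896921017
rocker 0.98 [242.3, 112.1, 94.7, 141.3] 287.7031308237048 179.56168468132688
```

View pics/w1b.png

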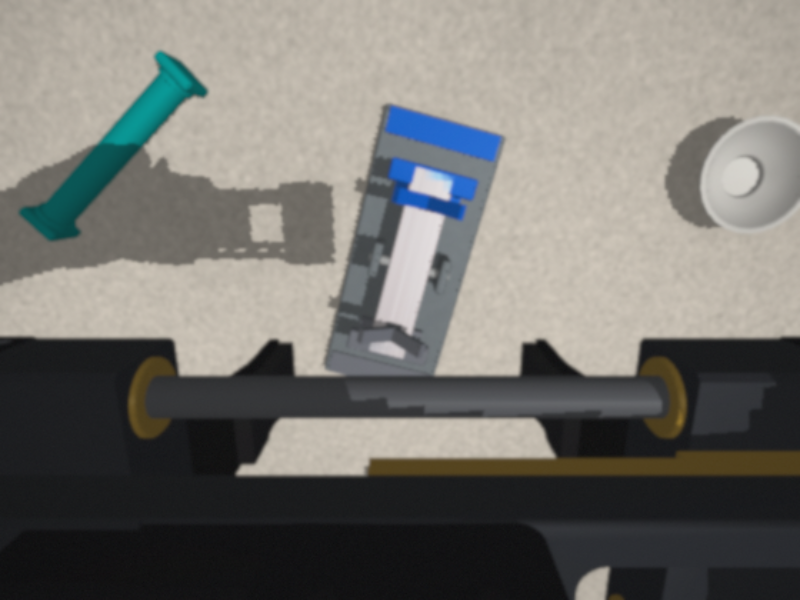

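Run:
```python
from h import *
s=r.sense()
f=lambda u,v,z:ray("wrist",(u*.7,v*.7),z,s).round(4)
print("pivot",f(378,258,.04),f(440,272,.04),f(409,265,.04))
A,B,C=f(388,104,.01),f(504,137,.01),f(325,368,.01)
print("corners z.01",A,B,C,np.linalg.norm(A-B),np.linalg.norm(A-C),(B+C)/2)
d=A-C;print(np.degrees(np.arctan2(d[1],d[0])))
# beam sides
p,q=f(420,195,.046),f(392,330,.046);d=p-q;print("beam",p,q,np.degrees(np.arctan2(d[1],d[0])))
for n,(p,q) in dict(bluefar=((392,165),(475,190)),bluenear=((397,197),(464,212))).items():print(n,f(*p,.07),f(*q,.07))
# residual turn / shift to the handle
y=np.radians(-18.1);plan([.432,-.194,.25],y)
```

```text
pivot [0.4737 0.1394 0.04  ] [0.5272 0.1223 0.04  ] [0.5004 0.1309 0.04  ]
corners z.01 [0.4936 0.2685 0.01  ] [0.5934 0.2328 0.01  ] [0.4069 0.0278 0.01  ] 0.1059930658109294 0.2558385819222738 [0.50015 0.1303  0.01   ]
70.19100935339506
beam [0.5145 0.1902 0.046 ] [0.4802 0.0741 0.046 ] 73.54101674512304
bluefar [0.4942 0.2152 0.07  ] [0.5571 0.1911 0.07  ]
bluenear [0.4958 0.1909 0.07  ] [0.5476 0.1749 0.07  ]
shift [-2.76  -0.323  0.167] turn [-0.0002 -0.0002  0.0736] deg 13.2
shift [-2.76  -0.323  0.167] turn [ 3.000e-04 -3.000e-04 -9.264e-01] deg 166.8
```

Request:
step_arm(
  steps=[
    [[-0.92,-0.11,0.05,0,0,0,0],[-0.92,-0.11,0.05,0,0,0,0],[-0.92,-0.11,0.05,0,0,0,0]],
  ],
)

```text
t: 3.25
ee_pos: [0.4746, 0.0168, 0.2644]
ee_rot: [2.324, 2.114, -0.002]
contact_force: [-1.2, 0.6, -0.6]
grip_width: 0.0872
grasp_force: 0.0
```

Request:
step_arm(
  steps=[
    [[-0.92,-0.11,0.05,0,0,0,0],[-0.92,-0.11,0.05,0,0,0,0],[-0.92,-0.11,0.05,0,0,0,0]],
  ],
)

```text
t: 3.55
ee_pos: [0.4514, -0.0917, 0.2586]
ee_rot: [2.325, 2.112, -0.001]
contact_force: [0.0, 0.1, -0.8]
grip_width: 0.087
grasp_force: 0.0
```

Request:
step_arm(
  steps=[
    [[-0.92,-0.11,0.05,0,0,0.074,0],[-0.92,-0.11,0.05,0,0,0.074,0],[-0.92,-0.11,0.05,0,0,0.074,0],[-0.92,-0.11,0.05,0,0,0.074,0],[-0.92,-0.11,0.05,0,0,0.074,0]],
  ],
)

```text
t: 4.05
ee_pos: [0.4303, -0.1943, 0.2524]
ee_rot: [-2.547, -1.838, -0.001]
contact_force: [0.3, 0.4, 0.3]
grip_width: 0.087
grasp_force: 0.0
```

Run:
```python
from h import *
s=r.sense();print(np.round(s["joints"],2),s["ee_pos"],rot(s["ee_rot"]).round(3))
a=shot("wrist","w2")
for d in viewer.cut_out("handle_center","wrist"):
    v,u=np.nonzero(d["region"]);print(round(d["confidence"],2),d["bbox"],u.mean(),v.mean(),a[v,u].mean(0).round())
    P=np.array([ray("wrist",q,.018,s)[:2] for q in zip(u,v)]);c=P.mean(0);w,V=np.linalg.eigh(np.cov(P.T))
    ax=V[:,1];t=(P-c)@ax;print(c+ax*(t.max()+t.min())/2,np.ptp(t),np.degrees(np.arctan2(ax[1],ax[0])))
```

```text
[-0.21  0.1   0.6   1.98 -0.07  1.07  0.1 ] [ 0.43034408 -0.19430846  0.25236291] [[ 0.315  0.949 -0.   ]
 [ 0.949 -0.315  0.001]
 [ 0.001 -0.    -1.   ]]
0.9 [191.5, 245.3, 54.3, 57.1] 225.90402476780187 262.8606811145511 [137.  30.  27.]
[ 0.29656672 -0.28614913] 0.10337858040741828 -149.6344716045956
0.78 [271.9, 99.0, 30.8, 157.8] 286.0459313864474 176.01474340799547 [179. 152. 107.]Traceback (most recent call last):
  File "<stdin>", line 6, in <module>
  File "h.py", line 14, in ray
    K,e,O=cam(name,s);p=np.linalg.inv(K)@np.array([uv[0],uv[1],1.]);d=O@np.array([p[0],-p[1],-p[2]])
          ~~~^^^^^^^^
  File "h.py", line 8, in cam
    m=viewer.camera_model(name);K=np.array(m["K"])
ValueError: time passes only in moves, steps and waits
```

View pics/w2.png

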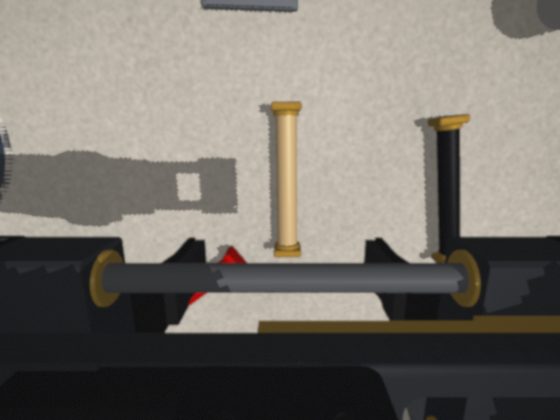

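The wrist view shows the beige handle from (286,102) to (287,256), nearly vertical in the image. The black handle is well clear at (450,190).

Run:
```python
from h import *
s=r.sense();K,e,O=cam("wrist",s);Ki=np.linalg.inv(K)
def f(u,v,z):
    p=Ki@np.array([u,v,1.]);d=O@np.array([p[0],-p[1],-p[2]]);return e+d*(z-e[2])/d[2]
print(e)
A,B=f(286.5,101.5,.036),f(287.5,256,.018);d=A-B;print(A,B,(A+B)/2,np.linalg.norm(d[:2]),np.degrees(np.arctan2(d[1],d[0])))
A,B=f(287,118,.031),f(287,236,.031);d=A-B;print("shaft",A,B,np.degrees(np.arctan2(d[1],d[0])))
```

```text
[ 0.45225868 -0.12865356  0.41503205]
[ 0.46280173 -0.10182239  0.036     ] [ 0.40271921 -0.28897507  0.018     ] [ 0.43276047 -0.19539873  0.027     ] 0.19656050568362066 72.20156461818455
shaft [ 0.45777917 -0.11902281  0.031     ] [ 0.41233284 -0.25731583  0.031     ] 71.8082630424228
```

Request:
step_arm(
  steps=[
    [[0,0.015,1,0,0,0,0],[0,0.015,1,0,0,0,0],[0,0.015,1,0,0,0,0]],
  ],
)

```text
t: 4.45
ee_pos: [0.4293, -0.1938, 0.1288]
ee_rot: [-2.543, -1.836, 0.006]
contact_force: [-0.5, 0.6, -0.2]
grip_width: 0.0868
grasp_force: 0.0
```

Request:
step_arm(
  steps=[
    [[0,0,0.7,0,0,0,0],[0,0,0.7,0,0,0,0],[0,0,1.0,0,0,0,0],[0,0,1.0,0,0,0,0],[0,0,1.0,0,0,0,0]],
  ],
)

```text
t: 4.95
ee_pos: [0.4315, -0.196, 0.0127]
ee_rot: [-2.549, -1.835, 0.0]
contact_force: [0.7, -1.4, 1.4]
grip_width: 0.0873
grasp_force: 0.0
```

Request:
step_arm(
  steps=[
    [[0,0,0.07,0,0,0,0],[0,0,0.07,0,0,0,0],[0,0,0.07,0,0,0,1],[0,0,0.07,0,0,0,1],[0,0,0.07,0,0,0,1],[0,0,0.07,0,0,0,1],[0,0,0.07,0,0,0,1],[0,0,0.07,0,0,0,1]],
  ],
  newtons=45,
)

```text
t: 5.75
ee_pos: [0.431, -0.1969, 0.0041]
ee_rot: [-2.551, -1.833, -0.0]
contact_force: [-0.4, -1.1, 0.2]
grip_width: 0.0472
grasp_force: 0.0
```

Run:
```python
from h import *
s=r.sense();print({k:np.round(s[k],3).tolist() for k in s})
```

```text
{'t': 5.75, 'joints': [-0.004, 0.507, 0.431, 2.198, -0.425, 0.515, 0.43], 'joint_vel': [0.001, 0.003, -0.0, 0.001, -0.001, -0.0, 0.002], 'joint_efforts': [-0.008, -38.095, 4.761, -11.643, -0.021, 0.066, -0.0], 'ee_pos': [0.431, -0.197, 0.004], 'ee_rot': [-2.551, -1.833, -0.0], 'contact_force': [-0.412, -1.065, 0.245], 'torque': [-0.112, 0.095, -0.012], 'grasp_force': 0.0, 'grip_width': 0.047}
```

Fingers are still closing. I'll continue, then lift.

Request:
step_arm(
  steps=[
    [[0,0,0,0,0,0,1],[0,0,0,0,0,0,1],[0,0,0,0,0,0,1],[0,0,0,0,0,0,1],[0,0,0,0,0,0,1],[0,0,0,0,0,0,1],[0,0,0,0,0,0,1],[0,0,0,0,0,0,1]],
  ],
)

```text
t: 6.55
ee_pos: [0.4312, -0.197, 0.0041]
ee_rot: [2.551, 1.833, 0.0]
contact_force: [1.1, -0.1, -2.2]
grip_width: 0.0249
grasp_force: 45.0
```

Run:
```python
from h import *
s=r.sense();print({k:np.round(s[k],3).tolist() for k in s if k[:5]!="joint"})
```

```text
{'t': 6.55, 'ee_pos': [0.431, -0.197, 0.004], 'ee_rot': [2.551, 1.833, 0.0], 'contact_force': [1.11, -0.107, -2.216], 'torque': [-0.21, -0.21, 0.098], 'grasp_force': 44.973, 'grip_width': 0.025}
```

Request:
step_arm(
  steps=[
    [[0,0,-0.2,0,0,0,1],[0,0,-0.4,0,0,0,1],[0,0,-0.6,0,0,0,1],[0,0,-0.8,0,0,0,1],[0,0,-1,0,0,0,1],[0,0,-1,0,0,0,1],[0,0,-1,0,0,0,1],[0,0,-1,0,0,0,1]],
  ],
)

```text
t: 7.35
ee_pos: [0.4296, -0.1961, 0.1225]
ee_rot: [-2.548, -1.832, 0.003]
contact_force: [-0.1, -0.4, -4.3]
grip_width: 0.0246
grasp_force: 45.0
```

Run:
```python
from h import *
for i in range(4):
    a=viewer.read_camera("wrist")
    s=r.sense();print({k:np.round(s[k],3).tolist() for k in s if k!="joint_vel"}, (rot(s["ee_rot"]).T@np.array(s["torque"])).round(3))
cv2.imwrite("pics/w3.png",a[:,:,::-1])
```

```text
{'t': 7.4, 'joints': [-0.153, 0.297, 0.591, 2.129, -0.234, 0.781, 0.261], 'joint_efforts': [-0.046, -32.648, 4.267, -19.339, 0.055, 0.024, 0.003], 'ee_pos': [0.43, -0.196, 0.123], 'ee_rot': [-2.549, -1.832, 0.004], 'contact_force': [-0.348, -0.287, -5.321], 'torque': [0.052, 0.039, 0.005], 'grasp_force': 44.96, 'grip_width': 0.025} [ 0.053  0.037 -0.005]
{'t': 7.45, 'joints': [-0.153, 0.297, 0.592, 2.129, -0.234, 0.781, 0.261], 'joint_efforts': [-0.038, -32.474, 4.231, -19.231, 0.056, 0.034, 0.002], 'ee_pos': [0.43, -0.196, 0.123], 'ee_rot': [-2.549, -1.832, 0.003], 'contact_force': [0.059, -0.158, -4.538], 'torque': [0.055, 0.031, 0.024], 'grasp_force': 44.96, 'grip_width': 0.025} [ 0.047  0.042 -0.024]
{'t': 7.5, 'joints': [-0.153, 0.297, 0.592, 2.128, -0.233, 0.781, 0.261], 'joint_efforts': [-0.028, -32.344, 4.211, -19.181, 0.057, 0.037, 0.002], 'ee_pos': [0.43, -0.197, 0.123], 'ee_rot': [-2.55, -1.832, 0.003], 'contact_force': [0.014, 0.717, -4.709], 'torque': [0.076, 0.074, 0.012], 'grasp_force': 44.96, 'grip_width': 0.025} [ 0.094  0.048 -0.012]
{'t': 7.55, 'joints': [-0.154, 0.297, 0.592, 2.128, -0.233, 0.781, 0.261], 'joint_efforts': [-0.016, -32.252, 4.201, -19.168, 0.058, 0.036, 0.001], 'ee_pos': [0.43, -0.197, 0.123], 'ee_rot': [-2.55, -1.832, 0.002], 'contact_force': [-0.814, -0.085, -4.267], 'torque': [0.025, 0.005, -0.072], 'grasp_force': 44.96, 'grip_width': 0.025} [0.013 0.022 0.072]
```

View pics/w3.png

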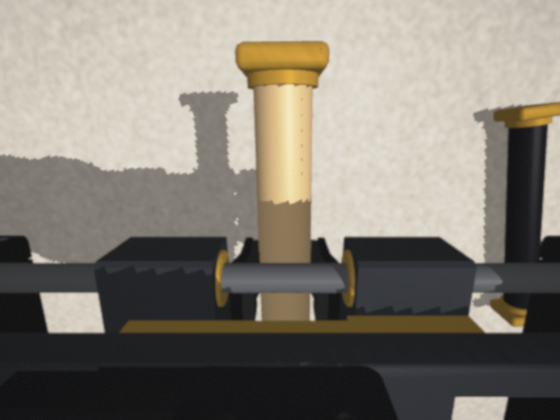

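Run:
```python
from h import *
T=[];F=[]
for i in range(24):
    viewer.read_camera("wrist");s=r.sense();Rt=rot(s["ee_rot"]);T.append(Rt.T@s["torque"]);F.append(s["contact_force"])
T=np.array(T);print(s["t"],T.mean(0),T.std(0),np.mean(F,0))
K,e,O=cam("wrist",s)
g=np.array(s["ee_pos"])-Rt[:,2]*.0187
for x in (.096,.086,-.096):
  for pitch in (-10,0,10):
    for off in (-.018,.018):
        a=np.radians(pitch);p=g+Rt[:,0]*(x*np.cos(a))+np.array([0,0,1])*(x*np.sin(a)+off)
        c=O.T@(p-e);q=K@np.array([c[0],-c[1],-c[2]]);print(x,pitch,off,(q[:2]/q[2]).round(1))
```

```text
8.75 [0.04179707 0.03168153 0.00314646] [0.02671568 0.02275787 0.04086324] [ 0.02949933  0.07313742 -4.63826881]
0.096 -10 -0.018 [284.7  77.4]
0.096 -10 0.018 [284.6  64.1]
0.096 0 -0.018 [284.6  68.7]
0.096 0 0.018 [284.5  50.9]
0.096 10 -0.018 [284.6  65.3]
0.096 10 0.018 [284.4  43.6]
0.086 -10 -0.018 [284.7  96.8]
0.086 -10 0.018 [284.6  88.8]
0.086 0 -0.018 [284.6  91.1]
0.086 0 0.018 [284.5  80.3]
0.086 10 -0.018 [284.6  90.5]
0.086 10 0.018 [284.4  78. ]
-0.096 -10 -0.018 [284.5 421.1]
-0.096 -10 0.018 [284.4 490.7]
-0.096 0 -0.018 [284.6 399.1]
-0.096 0 0.018 [284.5 457. ]
-0.096 10 -0.018 [284.6 376.8]
-0.096 10 0.018 [284.5 425.3]
```

Torque isn't decisive, so I'll do a sag test near the table with a weak grip.

Request:
step_arm(
  steps=[
    [[0,0,0.3,0,0,0,1],[0,0,0.6,0,0,0,1],[0,0,0.74,0,0,0,1],[0,0,0.74,0,0,0,1]],
  ],
)

```text
t: 9.15
ee_pos: [0.4293, -0.1962, 0.0333]
ee_rot: [-2.548, -1.831, 0.005]
contact_force: [0.3, -0.6, -4.6]
grip_width: 0.0252
grasp_force: 45.0
```

Request:
step_arm(
  steps=[
    [[0,0,0,0,0,0,1],[0,0,0,0,0,0,1],[0,0,0,0,0,0,1],[0,0,0,0,0,0,1],[0,0,0,0,0,0,1]],
  ],
  newtons=12,
)

```text
t: 9.65
ee_pos: [0.432, -0.1972, 0.0361]
ee_rot: [2.549, 1.833, 0.002]
contact_force: [1.2, -0.8, -3.4]
grip_width: 0.0254
grasp_force: 12.0
```

Run:
```python
from h import *
a=shot("wrist","w4");b=shot("scene","sc4")
s=r.sense();print(s["t"],s["contact_force"],s["grasp_force"],rot(s["ee_rot"]).T@s["torque"])
z=cv2.resize(b[200:400,100:380],(560,400));c=np.vstack([a[:180],z])
cv2.imwrite("pics/c4.png",c[:,:,::-1])
```

```text
9.75 [ 1.24412117  0.25086144 -2.82951143] 12.008740156888962 [-0.22688059 -0.10154442 -0.08384543]
```

View pics/c4.png

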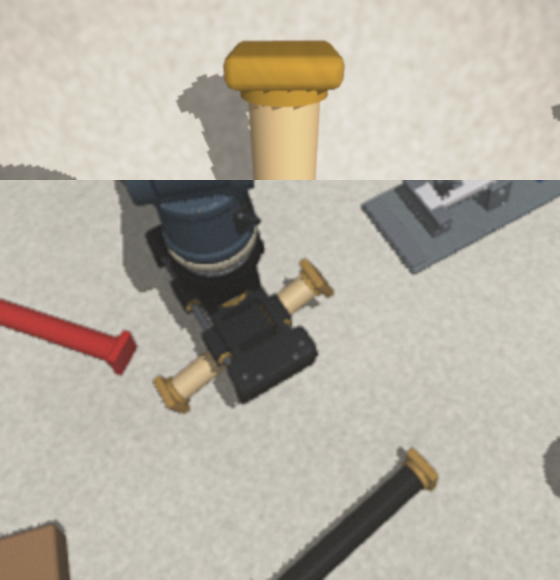

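Run:
```python
from h import *
s=r.sense();K,e,O=cam("wrist",s);Rt=rot(s["ee_rot"]);print(K[0,0],O.round(2),(e-np.array(s["ee_pos"])).round(3))
g=np.array(s["ee_pos"])-Rt[:,2]*.0187
for pitch in (-20,-10,0,10,20):
    a=np.radians(pitch);ax=Rt[:,0]*np.cos(a)+np.array([0,0,1])*np.sin(a);up=-Rt[:,0]*np.sin(a)+np.array([0,0,1])*np.cos(a)
    o=[]
    for x in(.086,.096):
      for of in (-.018,.018):
        q=[]
        for w in (-.018,.018):
            c=O.T@(g+ax*x+up*of+Rt[:,1]*w-e);p=K@np.array([c[0],-c[1],-c[2]]);q.append(p[:2]/p[2])
        o.append((x,of,q[0][1].round(),(q[1][0]-q[0][0]).round()))
    print(pitch,o)
```

```text
315.84944618720704 [[ 0.95  0.31  0.08]
 [-0.32  0.92  0.24]
 [ 0.   -0.25  0.97]] [0.022 0.065 0.163]
-20 [(0.086, -0.018, np.float64(117.0), np.float64(62.0)), (0.086, 0.018, np.float64(88.0), np.float64(77.0)), (0.096, -0.018, np.float64(101.0), np.float64(62.0)), (0.096, 0.018, np.float64(67.0), np.float64(77.0))]
-10 [(0.086, -0.018, np.float64(103.0), np.float64(68.0)), (0.086, 0.018, np.float64(81.0), np.float64(86.0)), (0.096, -0.018, np.float64(84.0), np.float64(68.0)), (0.096, 0.018, np.float64(56.0), np.float64(87.0))]
0 [(0.086, -0.018, np.float64(91.0), np.float64(75.0)), (0.086, 0.018, np.float64(80.0), np.float64(97.0)), (0.096, -0.018, np.float64(69.0), np.float64(76.0)), (0.096, 0.018, np.float64(51.0), np.float64(99.0))]
10 [(0.086, -0.018, np.float64(83.0), np.float64(83.0)), (0.086, 0.018, np.float64(88.0), np.float64(109.0)), (0.096, -0.018, np.float64(57.0), np.float64(85.0)), (0.096, 0.018, np.float64(55.0), np.float64(113.0))]
20 [(0.086, -0.018, np.float64(80.0), np.float64(93.0)), (0.086, 0.018, np.float64(108.0), np.float64(122.0)), (0.096, -0.018, np.float64(51.0), np.float64(97.0)), (0.096, 0.018, np.float64(71.0), np.float64(130.0))]
```

The near (+y) end rose and the far (-y) end touched down, so the heavy end is the -y one and a 180° flip is needed. I'll set it flat, regrip and lift.

Request:
step_arm(
  steps=[
    [[0,0,0.1,0,0,0,1],[0,0,0.2,0,0,0,1],[0,0,0.265,0,0,0,1],[0,0,0.265,0,0,0,0.4],[0,0,0.265,0,0,0,0.4],[0,0,0.265,0,0,0,0.4],[0.025,0,0.265,0,0,0,0.4],[0.025,0,0.265,0,0,0,0.5]],
  ],
)

```text
t: 10.55
ee_pos: [0.4322, -0.1937, 0.0035]
ee_rot: [-2.551, -1.834, -0.0]
contact_force: [-0.1, -0.0, -0.3]
grip_width: 0.0478
grasp_force: 0.0
```

Request:
step_arm(
  steps=[
    [[0,0,0,0,0,0,1],[0,0,0,0,0,0,1],[0,0,0,0,0,0,1],[0,0,0,0,0,0,1],[0,0,0,0,0,0,1],[0,0,0,0,0,0,1],[0,0,0,0,0,0,1],[0,0,0,0,0,0,1]],
  ],
  newtons=50,
)

```text
t: 11.35
ee_pos: [0.4318, -0.194, 0.0035]
ee_rot: [-2.551, -1.833, 0.0]
contact_force: [-1.0, 0.9, 2.4]
grip_width: 0.025
grasp_force: 50.0
```

Request:
step_arm(
  steps=[
    [[0,0,0,0,0,0,1],[0,0,-0.2,0,0,0,1],[0,0,-0.4,0,0,0,1],[0,0,-0.6,0,0,0,1],[0,0,-0.8,0,0,0,1],[0,0,-1,0,0,0,1],[0,0,-1,0,0,0,1],[0,0,-1,0,0,0,1]],
  ],
)

```text
t: 12.15
ee_pos: [0.4317, -0.1935, 0.1228]
ee_rot: [-2.55, -1.833, -0.0]
contact_force: [0.2, -0.5, -4.8]
grip_width: 0.0248
grasp_force: 50.0
```

Run:
```python
from h import *
a=shot("wrist","w5")
s=r.sense();print(s["t"],s["joints"],s["ee_pos"],s["contact_force"],s["grasp_force"],rot(s["ee_rot"]).T@s["torque"])
h=cv2.cvtColor(a,cv2.COLOR_RGB2HSV);print(a[60,285],a[150,285])
m=((a[:,:,0]>a[:,:,2]*1.9)&(a[:,:,0]>100))[:130,180:400];n,l,st,_=cv2.connectedComponentsWithStats(m.astype(np.uint8));print(st[1:][st[1:,4]>100])
plan([.4995,.1305,.19],np.radians(70.5-90),s)
```

```text
12.2 [-0.17231173  0.29976489  0.60685072  2.13085476 -0.24195312  0.77920534
  0.2631581 ] [ 0.43109519 -0.19339238  0.12215577] [-0.04319045  0.33736731 -4.55983058] 49.98546659946442 [ 0.06694413 -0.01877233  0.01096738]
[204 157  61] [238 220 167]
[[  57   45   93   45 3446]]
shift [ 2.74  -0.321 -0.564] turn [-0.0007 -0.      0.0051] deg 0.9
shift [ 2.74  -0.321 -0.564] turn [ 1.000e-04 -1.100e-03 -9.949e-01] deg 179.1
```

Request:
step_arm(
  steps=[
    [[0.15,-0.02,-0.19,0,0,0,1],[0.4,-0.05,-0.19,0,0,0,1],[0.65,-0.08,-0.19,0,0,0,1],[0.91,-0.107,-0.19,0,0,0,1]],
  ],
)

```text
t: 12.6
ee_pos: [0.4536, -0.0854, 0.1447]
ee_rot: [-2.551, -1.831, 0.004]
contact_force: [-0.1, 0.8, -5.3]
grip_width: 0.0251
grasp_force: 50.0
```

Request:
step_arm(
  steps=[
    [[0.25,-0.03,-0.05,0,0,0,1],[0.5,-0.06,-0.1,0,0,0,1],[0.7,-0.08,-0.15,0,0,0,1],[0.91,-0.107,-0.19,0,0,0,1]],
  ],
)

```text
t: 13.0
ee_pos: [0.4764, 0.0221, 0.1675]
ee_rot: [-2.55, -1.833, 0.005]
contact_force: [1.1, 0.1, -4.5]
grip_width: 0.0248
grasp_force: 50.0
```

Request:
step_arm(
  steps=[
    [[0.25,-0.03,-0.05,0,0,0,1],[0.5,-0.06,-0.1,0,0,0,1],[0.75,-0.08,-0.15,0,0,0,1],[0.91,-0.107,-0.19,0,0,0,1],[0.91,-0.107,-0.19,0,0,0,1]],
  ],
)

```text
t: 13.5
ee_pos: [0.4997, 0.1326, 0.1903]
ee_rot: [-2.545, -1.84, 0.001]
contact_force: [-0.3, 0.4, -5.1]
grip_width: 0.0251
grasp_force: 50.0
```

Request:
step_arm(
  steps=[
    [[0,0,0,0,0,-0.03,1],[0,0,0,0,0,-0.07,1],[0,0,0,0,0,-0.11,1],[0,0,0,0,0,-0.15,1],[0,0,0,0,0,-0.19,1],[0,0,0,0,0,-0.23,1],[0,0,0,0,0,-0.27,1],[0,0,0,0,0,-0.31,1]],
  ],
)

```text
t: 14.3
ee_pos: [0.4987, 0.1275, 0.1897]
ee_rot: [-1.39, -2.814, 0.005]
contact_force: [-0.1, -0.2, -4.1]
grip_width: 0.0247
grasp_force: 50.0
```

Run:
```python
from h import *
s=r.sense();print(s["t"],np.round(s["joints"],2),s["ee_pos"],s["contact_force"])
plan([.4995,.1305,.19],np.radians(70.5-90),s)
```

```text
14.3 [-0.6   0.25  0.31  1.96 -0.09  0.95  0.42] [0.49867368 0.12745682 0.18971132] [-0.0878605  -0.16451337 -4.07541301]
shift [ 0.016  0.021 -0.002] turn [-1.400e-03  3.000e-04  3.163e-01] deg 56.9
shift [ 0.016  0.021 -0.002] turn [-4.000e-04 -1.600e-03 -6.837e-01] deg 123.1
```

Request:
step_arm(
  steps=[
    [[0,0,0,0,0,-0.04,1],[0,0,0,0,0,-0.08,1],[0,0,0,0,0,-0.12,1],[0,0,0,0,0,-0.16,1],[0,0,0,0,0,-0.2,1],[0,0,0,0,0,-0.24,1],[0,0,0,0,0,-0.28,1],[0,0,0,0,0,-0.32,1]],
  ],
)

```text
t: 15.1
ee_pos: [0.4986, 0.1273, 0.1895]
ee_rot: [0.138, -3.134, 0.002]
contact_force: [-0.2, -0.5, -4.3]
grip_width: 0.0247
grasp_force: 50.0
```

Request:
step_arm(
  steps=[
    [[0,0,0,0,0,-0.04,1],[0,0,0,0,0,-0.08,1],[0,0,0,0,0,-0.12,1],[0,0,0,0,0,-0.16,1],[0,0,0,0,0,-0.2,1],[0,0,0,0,0,-0.24,1],[0,0,0,0,0,-0.28,1],[0,0,0,0,0,-0.32,1]],
  ],
)

```text
t: 15.9
ee_pos: [0.4986, 0.1272, 0.1895]
ee_rot: [1.631, -2.68, -0.002]
contact_force: [0.4, -0.1, -4.6]
grip_width: 0.0247
grasp_force: 50.0
```

Request:
step_arm(
  steps=[
    [[0,0,0,0,0,-0.03,1],[0,0,0,0,0,-0.03,1],[0,0,0,0,0,-0.03,1]],
  ],
)

```text
t: 16.2
ee_pos: [0.4992, 0.1277, 0.1904]
ee_rot: [1.747, -2.608, -0.001]
contact_force: [1.2, 0.7, -4.4]
grip_width: 0.025
grasp_force: 50.0
```

Run:
```python
from h import *
a=shot("wrist","w6");b=shot("scene","sc6")
s=r.sense();print(s["t"],np.round(s["joints"],2),s["ee_pos"],s["contact_force"],rot(s["ee_rot"]).T@s["torque"])
m=((a[:,:,0]>a[:,:,2]*1.9)&(a[:,:,0]>100))[:130,180:400];n,l,st,_=cv2.connectedComponentsWithStats(m.astype(np.uint8));print(st[1:][st[1:,4]>100])
plan([.501,.1345,.19],np.radians(70.5-90),s)
z=cv2.resize(b[130:270,220:450],(560,341));cv2.imwrite("pics/c6.png",np.vstack([a[:259],z])[:,:,::-1])
```

```text
16.3 [-0.32  0.24 -0.02  1.94  0.01  0.96  2.41] [0.4995801  0.12814448 0.191109  ] [ 0.96209485  0.89689657 -4.18048966] [-0.0908324   0.08425976  0.03086211]
[[  57   45   92   46 3505]]
shift [-0.054  0.009  0.009] turn [-5.000e-04 -6.000e-04  9.844e-01] deg 177.2
shift [-0.054  0.009  0.009] turn [ 0.0004 -0.0003 -0.0156] deg 2.8
```

View pics/c6.png

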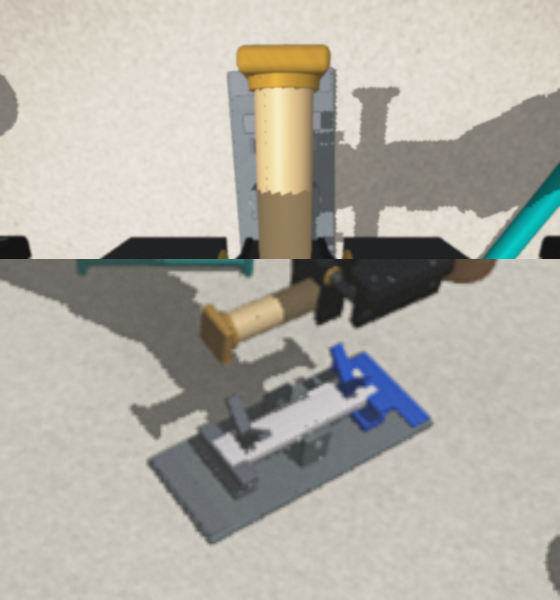

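Request:
step_arm(
  steps=[
    [[-0.05,0.01,0.2,0,0,-0.016,1],[-0.05,0.01,0.4,0,0,-0.016,1],[-0.05,0.01,0.6,0,0,-0.016,1],[-0.05,0.01,0.75,0,0,-0.016,1],[-0.05,0.01,0.85,0,0,-0.016,1],[-0.05,0.01,0.9,0,0,-0.016,1],[-0.05,0.01,0.9,0,0,-0.016,1]],
  ],
)

```text
t: 17.0
ee_pos: [0.501, 0.1346, 0.0835]
ee_rot: [1.817, -2.562, -0.0]
contact_force: [-0.6, 1.0, -4.5]
grip_width: 0.0248
grasp_force: 50.0
```

Run:
```python
from h import *
b=shot("scene","sc7")
s=r.sense();print(s["t"],np.round(s["joints"],2),s["ee_pos"],s["contact_force"])
plan([.501,.1345,.062],np.radians(70.5-90),s)
cv2.imwrite("pics/c7.png",cv2.resize(b[120:270,220:450],(736,480),interpolation=cv2.INTER_CUBIC)[:,:,::-1])
```

```text
17.05 [-0.32  0.39 -0.03  2.03  0.02  0.72  2.44] [0.50149285 0.1348206  0.08420886] [-0.59172094 -0.61563483 -4.06150652]
shift [0.004 0.003 0.185] turn [-2.00e-04 -2.00e-04 -9.99e-01] deg 179.8
shift [0.004 0.003 0.185] turn [-0.0001  0.0001  0.001 ] deg 0.2
```

View pics/c7.png

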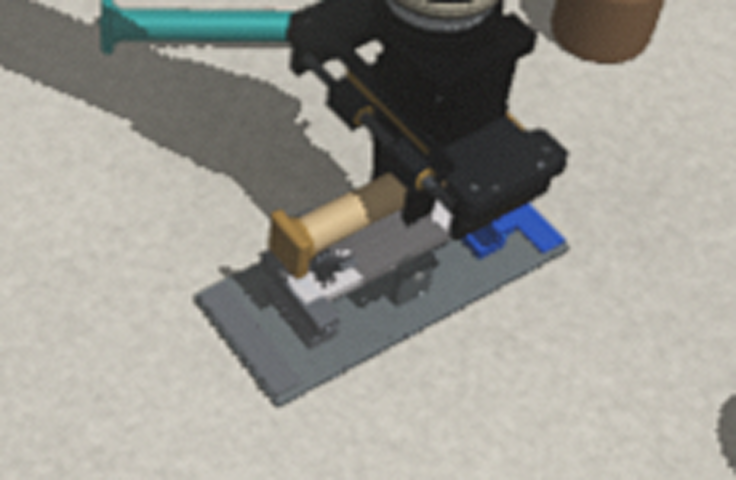

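The handle's grey-side cap lies just outside the grey V and the shaft is lined up over both Vs. I'll lower it to seat gently.

Request:
step_arm(
  steps=[
    [[0,0,0.05,0,0,0,1],[0,0,0.1,0,0,0,1],[0,0,0.14,0,0,0,1],[0,0,0.17,0,0,0,1],[0,0,0.17,0,0,0,1]],
  ],
)

```text
t: 17.55
ee_pos: [0.5021, 0.1356, 0.0654]
ee_rot: [-1.815, 2.561, 0.0]
contact_force: [-3.9, -0.2, 10.8]
grip_width: 0.0247
grasp_force: 50.0
```

Request:
step_arm(
  steps=[
    [[0,0,0.01,0,0,0,1],[0,0,0.02,0,0,0,1],[0,0,0.02,0,0,0,1]],
  ],
)

```text
t: 17.85
ee_pos: [0.5025, 0.1367, 0.0649]
ee_rot: [-1.815, 2.559, 0.001]
contact_force: [-7.1, 0.1, 23.3]
grip_width: 0.0254
grasp_force: 50.0
```

Seated (handle centre is about TCP + 14.5 mm, so 80 mm). I'll relieve the push and release.

Request:
step_arm(
  steps=[
    [[-0.01,-0.02,-0.03,0,0,0,1],[-0.01,-0.02,-0.03,0,0,0,1],[-0.01,-0.02,-0.03,0,0,0,0],[-0.01,-0.02,-0.03,0,0,0,0],[-0.01,-0.02,-0.03,0,0,0,0],[-0.01,-0.02,-0.03,0,0,0,0],[-0.01,-0.02,-0.03,0,0,0,0],[-0.01,-0.02,-0.03,0,0,0,0]],
  ],
)

```text
t: 18.65
ee_pos: [0.504, 0.1349, 0.0647]
ee_rot: [-1.817, 2.563, -0.0]
contact_force: [0.5, 0.4, 0.6]
grip_width: 0.0648
grasp_force: 0.0
```

Request:
step_arm(
  steps=[
    [[0,0,0,0,0,0,0],[0,0,0,0,0,0,0],[0,0,0,0,0,0,0],[0,0,0,0,0,0,0],[0,0,-0.2,0,0,0,0],[0,0,-0.5,0,0,0,0],[0,0,-0.9,0,0,0,0],[0,0,-0.9,0,0,0,0]],
  ],
)

```text
t: 19.45
ee_pos: [0.508, 0.1364, 0.1789]
ee_rot: [-1.81, 2.553, -0.006]
contact_force: [0.6, 0.1, 0.4]
grip_width: 0.0866
grasp_force: 0.0
```

Request:
step_arm(
  steps=[
    [[0,0,-0.4,0,0,0,0],[0,0,-0.8,0,0,0,0],[0,0,-0.8,0,0,0,0],[0,0,-0.8,0,0,0,0],[0,0,-0.8,0,0,0,0],[0,0,-0.8,0,0,0,0]],
  ],
)

```text
t: 20.05
ee_pos: [0.5028, 0.1347, 0.2669]
ee_rot: [1.816, -2.56, -0.002]
contact_force: [0.2, 0.1, -0.1]
grip_width: 0.087
grasp_force: 0.0
```

Run:
```python
from h import *
b=shot("scene","sc8");a=shot("top","top8")
s=r.sense();print(s["t"],s["ee_pos"],s["contact_force"])
x=cv2.resize(b[120:270,220:450],(552,360));y=cv2.resize(a[120:240,130:314],(552,240)[:1]+(240,));cv2.imwrite("pics/c8.png",np.vstack([x,y])[:,:,::-1])
```

```text
20.15 [0.50317078 0.13482417 0.26732278] [ 0.45136625  0.48084501 -0.3539277 ]
```

View pics/c8.png

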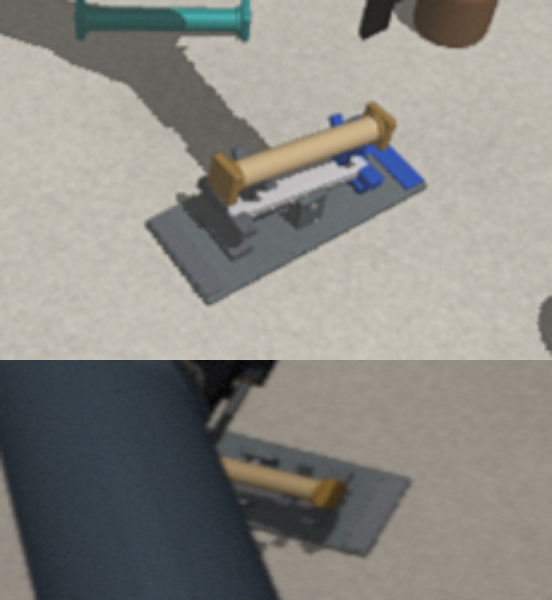

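Run:
```python
from h import *
K,e,O=cam("scene");h=np.radians(70.5);y=np.array([np.cos(h),np.sin(h),0])
for t in (-.2,0,.2):
    d=y*np.cos(t)-np.array([0,0,np.sin(t)]);u=y*np.sin(t)+np.array([0,0,np.cos(t)])
    c=np.array([.4995,.1305,.04])+.04*u
    for k in (-.09,.09):
        q=O.T@(c+k*d-e);p=K@np.array([q[0],-q[1],-q[2]]);print(t,k,(p[:2]/p[2]).round(1))
```

```text
-0.2 -0.09 [306.7 208.2]
-0.2 0.09 [373.2 164.2]
0 -0.09 [309.4 201.7]
0 0.09 [375.2 167.7]
0.2 -0.09 [313.7 194.8]
0.2 0.09 [375.9 172.1]
```

The observed caps at (314,194) and (378,172) match a tilt of +0.2, so the rest is down on the blue side.

```bash
python3 -c "
from h import *
print(ticket.hand_in())"
```

```text
the job is handed in; nothing more can be done
None
```

I laid the beige handle in both V supports with its heavy end on the blue side and let go. From the scene camera the rest is fully down on the blue side (tilt about +0.2 rad). I handed the job in with the arm clear; the hand-in gave no verdict.

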